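# Level the pump shelf under hand pressure

## Task

First shut the supply valve by swinging its lever fully crosswise to the pipe. Then stand the spirit level lengthwise on the free part of the pump tray and turn the black levelling-foot knob until the bubble sits between its two lines while the level is pressed down hard enough that the springy tray sits right down on its foot. Finish holding: keep pressing the level down on the seated tray, bubble centred, valve shut, without letting go, and leave the other things on the bench where they are.

Things in the scene. Friction and masses are not known exactly. Their poses are not given: they have to be found in the camera images.
- valve (a joint): Ball-valve lever, turning about the vertical axis through valve_hinge. 0 rad: along the pipe (open). Grows anticlockwise seen from above, to a stop at 1.571 rad: square to the pipe (shut). Takes about 2 N at the grip; stays where it is left.
- valve_hinge (a point): Point on the lever's axis, at the height of the middle of the grip, 91 mm above the bench. Its x axis runs along the blue pipe; the open lever points to its -x, the shut lever to its -y. Fixed to the bench; place and yaw vary. Below it are a brass valve body and a blue pipe 21 mm thick along x, their tops 62 mm above the bench at most, apart from the narrow neck on the axis.
- valve_grip (a point): Middle of the lever's plain grey plastic grip: a bar 72 mm long (its x axis runs along the lever, -x to the tip), 16 mm wide and 12 mm thick, 85 mm from the lever's axis; the lever's tip is 115 mm from the axis.
- level_mid (a point): Centre of the spirit level, a loose aluminium bar 160 mm long (its x axis), 26 mm wide (y), 34 mm high (z up), about 0.3 kg. It starts on the bench between the robot and the tray. The vial lies on the -x half of its top, the rubber thumb pad on the +x half.
- level_pad (a point): Middle of the top of the level's black rubber thumb pad (46 x 22 mm, ribbed), where it is pressed: 45 mm along +x from the level's centre, 37 mm above its underside. Two 11 mm high black vial holders stand 34 mm to either side of the vial's middle, reaching 44 mm above the underside; pad and holder are 24 mm apart.
- level_vial (a point): Middle of the level's vial: a clear green tube 14 mm thick lying along the level, with two black ring lines 22 mm apart and a white bubble 17 mm long in it; 39 mm along -x from the level's centre, on top.
- bubble (a joint): Bubble's offset from the middle of the vial along the level's own +x, m. It moves towards the higher end, 0.35 m per rad of the level's slope, and stops at +-0.022. It settles in about 0.5 s.
- tray_spot (a point): Middle of the free part of the tray, on its top face (62 mm above the bench when level): the level stands here, along y. z is the tray's normal. Grey tray, 110 mm wide (x), 345 mm long (y); it is free from 110 mm to -y to 120 mm to +y of this point. On its -y end is a black pump, 110 mm away, 96 mm tall at most. The stand is fixed to the bench; place and yaw vary.
- tray (a joint): How far the springy tray floats above its foot, rad. The tray hinges 225 mm to -y of tray_spot; its +y end is carried by the levelling foot. Unpressed (even with the level on it) it reads 0.015, that end about 5 mm higher; about 5 N down on the level bring it to 0, right down on the foot, where it stops hard.
- foot_knob (a joint): Turn of the levelling-foot knob, rad, 0 at the start, from -1.7 to 1.7, growing clockwise seen from above. Each rad clockwise raises the +y end of the tray by 0.03 rad. The tray starts with that end too low, by an amount that differs from start to start and can only be read from the bubble or the tray's own slope. Takes about 0.25 N m; stays where it is left.
- foot_knob_grip (a point): Where to take the levelling-foot knob, on its upright axis, 98 to 108 mm above the bench: a black bar grip 42 mm long (along this x axis, which turns with the knob), 14 mm thick (y), 32 mm high, its top 14 mm above this point, on a disc 42 mm across whose top is 16 mm below this point. It stands on a steel spindle beyond the tray's +y end, 145 mm from tray_spot.
- wrench: Bystander: a steel wrench lying at the left; leave it alone.
- tape: Bystander: a white roll of thread tape, 56 mm across, 14 mm high, left of the level; leave it alone.
- sealant: Bystander: a grey bottle 44 mm across and 110 mm high at the left; leave it alone.
Things that resemble listed ones, but are neither listed nor needed, are in the scene too. There is more than one size of the part that bears level_mid; the job needs the middle-sized.

How it is judged:
On the way, in this order (a step that is already met when the one before it is completed fails the run):
1. the valve is shut (value of joint valve above 1.45 rad), for 0.2 s.
2. the level stands on the tray, lengthwise (contact force between level and tray above 0.8 N and z of level_mid in the frame of tray_spot below 0.025 m and angle between the x axis of level_mid and the y axis of tray_spot, either way round below 0.2 rad), for 0.2 s.
At the end, for the whole second after the job is handed in: Ends holding: gripper pressing the level (over 2.5 N), tray down on its foot (within 0.004 rad), level flat on the tray within 0.2 rad of its length, bubble within 4.2 mm of the middle, tray within 0.016 rad of level, valve at 1.45 rad or more (value of joint valve above 1.45 rad and contact force between any of the fingers, the arm and level above 2.5 N and contact force between level and tray above 4 N and value of joint tray below 0.004 rad and z of level_mid in the frame of tray_spot below 0.025 m and angle between the x axis of level_mid and the y axis of tray_spot, either way round below 0.2 rad and value of joint bubble between -0.0042 and 0.0042 m and angle between tray_spot's own z axis and vertical below 0.016 rad); the arm keeps its last pose, push and grip.
It fails at once if a bystander was moved by more than 30 mm (distance of any of wrench, tape, sealant from where it was at the start of the episode above 0.03 m).
It also fails if it takes over 72 s, if anything falls off the work surface, if the arm or the gripper's body presses on something with over 40 N, if the wrist force passes 120 N, or if a joint passes its speed limit or range.

## Robot

A 6-joint arm with a two-finger parallel gripper is mounted at the origin on the work surface. World frame = base frame: x ahead of the robot, y to its left, z up, the work surface at z = 0. Lengths are in m, angles in rad, forces in N, time in s.
With the tool pointing down it reaches from about 0.375 to 0.9 m from the base axis. Payload 3.1 kg.
Tool frame: the origin (TCP) lies midway between the tips of the shut fingers; the grasp point (between the pads) lies 19 mm behind it; z points along the fingers, y is the line along which they close (so a half turn about z gives the same grasp; the last joint's range is limited). The gripper opens to 85 mm and grips with 20 to 120 N. Pads are 22 mm wide; open, the fingers measure 114 mm over their backs; the gripper's body (76 mm by 85 mm) begins 54 mm behind the grasp point. The pads swing forward as they close: fully open they stand 13 mm farther back than shut.
Start: joints at [-1.313, 0.527, 1.433, -0, 1.181, -0.178], TCP at [0.264, -0.567, 0.231] pointing down, gripper open.
Joint ranges: [-3.08, 3.08], [-0.75, 2.2], [0.22, 2.44], [-1.43, 4.57], [0, 2.65], [-2.85, 2.85]. Speed limits (rad/s): [2.79, 2.79, 3.14, 3.14, 3.14, 3.14].

## Interface

Orientations are given as a unit quaternion [x, y, z, w].
In Python, from station import manip gives the robot as it stands. The module is installed in compiled form; this text tells all that it offers.
- The arm moves only by the tool apply_moves, never from a script. Its arguments are lists of equal length, an entry for each row: "claw": the gripper's target within -1 to 1 (fully open at 1, half-way at 0, shut at -1); "travel": the shift along the tool's x, y, z scaled (see below), a list of three; "turn": the turn, a rotation vector about the tool's x, y, z scaled (see below), a list of three. In form: {"claw": [claw, ...], "travel": [[dx, dy, dz], ...], "turn": [[rx, ry, rz], ...]}. A call has 1 to 5 rows; each row is the pose to reach, as a shift and turn from the pose commanded when the call began, along the tool's axes at that moment, turning the shorter way round; what a row does not reach only later rows make up. The controller multiplies each number of a shift by 800 mm and each number of a turn by 180 degrees. A row lasts 1/12 s, in which the tool goes at most 41.7 mm and 7.16 degrees, less where a joint would pass 70% of its speed; a pose out of reach is approached as far as the arm can. A call with a number of a shift or a turn outside -1 to 1 is refused whole. A call with a gripper value outside its range is refused whole. The fingers move at their own pace and stop on an object; "newtons" is the grip in N (left out, the last holds). Time passes only in rows, so rows that repeat a pose let the fingers close. It gives the time, the measured TCP pose, the force, the opening and the grip force at its end, in the units of the state.
- manip.sense(): the state, without advancing time (a new reading comes with each control period).
- manip.snapshot(name): name is "scene" or "top"; returns a dict with "pixels" (420x560x3 uint8, red, green, blue), "depth" (420x560 float32, m along the optical axis (not along the pixel's ray), 0 where there is no reading), "intrinsics" (3x3 intrinsics, pixels), "R" (3x3) and "t" (3): a world point X has camera coordinates R X + t. Camera axes: x right, y down, z forward; pixel columns grow to the right and rows downward; lengths in m; the calibration is good to about 2 mm. A picture is of the moment at which its call begins.
- manip.sign_off(): hands the job in; it is judged then, once.
The state is a dict: "t": time; "q": joint angles; "qd": joint speeds; "tau": joint torques, N m; "tcp_pos": TCP position; "tool_rot": TCP orientation; "force": force on the tool from outside, world axes, zero at the start; "ft_torque": the same for the moment, N m; "finger_gap": opening from 0.0 (shut) to 1.0 (fully open); "gripper_force": force on a finger pad.
Only numpy, scipy, OpenCV 4.12 (cv2) and the standard library are available. Lean on these libraries where they do the work, as an engineer would, in place of code of your own. Each camera call takes 0.05 s, during which the arm holds its last target. There are 200 camera calls.

## Working session

There is one attempt and no reset: what is moved stays moved. The work goes in short steps, Python scripts to look and compute and a tool call to move; the robot and the scene stay as the last step left them, time stands still between calls to the robot, and variables do not carry over. Pictures are saved under pics/ and viewed, at most 10 in all, crops included, and the job is handed in when it is done.

Besides the shell and the picture viewer there is one more tool, called after ">>>" in YAML: its name, and indented under it one key for each argument. apply_moves: Moves the arm, as the interface text tells. Shifts and turns lie within -1 to 1; 1 stands for 800 mm of shift or 180 degrees of turn. Its arguments: {"type":"object","properties":{"claw":{"type":"array","items":{"type":"number"}},"travel":{"type":"array","items":{"type":"array","items":{"type":"number"}}},"turn":{"type":"array","items":{"type":"array","items":{"type":"number"}}},"newtons":{"type":"number"}},"required":["claw","travel","turn"]}

```bash
mkdir -p pics; cat > h.py <<'E'
import numpy as np, cv2
from station import manip
from scipy.spatial.transform import Rotation as Rn
def snap(n):
    s=manip.snapshot(n); s['bgr']=cv2.cvtColor(s['pixels'],cv2.COLOR_RGB2BGR); return s
def world(s):
    K,R,t=s['intrinsics'],np.array(s['R']),np.array(s['t']); d=s['depth']
    v,u=np.mgrid[:d.shape[0],:d.shape[1]]
    P=np.stack([(u-K[0][2])/K[0][0]*d,(v-K[1][2])/K[1][1]*d,d],-1)
    return (P-t)@R
def ray(s,u,v,z):
    K,R,t=np.array(s['intrinsics']),np.array(s['R']),np.array(s['t'])
    c=-R.T@t; d=R.T@np.linalg.inv(K)@[u,v,1]; return c+d*(z-c[2])/d[2]
def pix(s,X):
    p=np.array(s['intrinsics'])@(np.array(s['R'])@X+np.array(s['t'])); return p[:2]/p[2]
def st():
    s=manip.sense(); 
    for k in ('t','q','tcp_pos','tool_rot','force','finger_gap','gripper_force'): print(k,np.round(s[k],4))
    return s
def plan(pos,yaw,s=None):
    """units for target: tool down, tool y axis at world yaw (mod pi, nearest)"""
    s=s or manip.sense(); R0=Rn.from_quat(s['tool_rot']); 
    best=None
    for a in (yaw,yaw+np.pi):
        y=np.array([np.cos(a),np.sin(a),0]); z=np.array([0,0,-1.]); x=np.cross(y,z)
        r=(R0.inv()*Rn.from_matrix(np.stack([x,y,z],1))).as_rotvec()
        if best is None or np.linalg.norm(r)<np.linalg.norm(best): best=r
    d=R0.inv().apply(np.array(pos)-s['tcp_pos'])
    print('travel',np.round(d/.8,4),'turn',np.round(best/np.pi,4),'rows>=',np.linalg.norm(d)/.0417,np.degrees(np.linalg.norm(best))/7.16)
E
python3 - <<'E'
from h import *
st()
a=snap('scene');b=snap('top')
cv2.imwrite('pics/scene.png',a['bgr']);cv2.imwrite('pics/top.png',b['bgr'])
for s in(a,b):
    print(np.round(-np.array(s['R']).T@s['t'],3),np.round(s['intrinsics'],1)[0])
E
```

```text
t 0.0
q [-1.3135  0.5285  1.4339  0.      1.1814 -0.1785]
tcp_pos [ 0.2637 -0.5659  0.2303]
tool_rot [ 0.9764  0.2162 -0.     -0.0011]
force [ 0.1678  0.3915 -0.1939]
finger_gap 1.001
gripper_force 0.0
[ 1.13  -0.048  0.602] [403.9   0.  278.6]
[0.251 0.044 1.155] [398.3   0.  272.4]
```

View pics/scene.png

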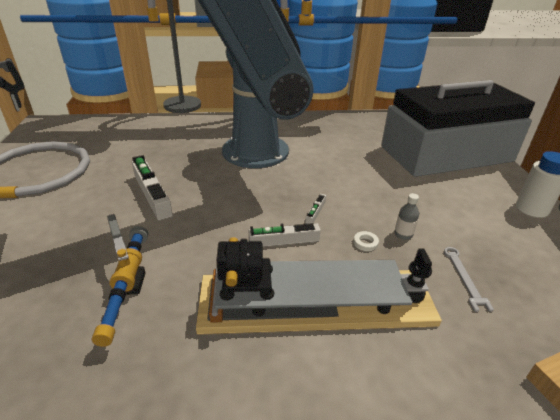

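View pics/top.png

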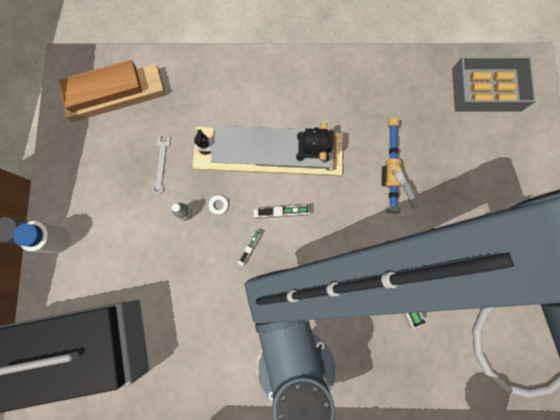

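The scene view shows three spirit levels: a large one at (150,185), a mid one at (285,233) and a small one at (317,208). The valve is at (125,265) with its lever towards (117,235). The tray runs from (215,285) to (420,285), with the pump at (242,268) and the knob at (421,262). The top view has the mid level at (282,210), the small one at (250,247), the large one mostly hidden at (415,317), the valve at (394,172) and the knob at (202,140).

Next I'll measure these and check the choice in one crop.

```bash
cat > m.py <<'E'
from h import *
b=snap('top');a=snap('scene')
W=world(b);Z=W[...,2];hsv=cv2.cvtColor(b['bgr'],cv2.COLOR_BGR2HSV)
def rect(mask,roi,name,z=None):
    u0,u1,v0,v1=roi;m=np.zeros(mask.shape,bool);m[v0:v1,u0:u1]=mask[v0:v1,u0:u1]
    P=W[m]; 
    (c,s,an)=cv2.minAreaRect(P[:,:2].astype(np.float32)); bx=cv2.boxPoints((c,s,an))
    e=bx[1]-bx[0];f=bx[2]-bx[1];e=e if np.hypot(*e)>np.hypot(*f) else f
    print(name,m.sum(),'c',np.round(c,4),'size',np.round(s,4),'yaw long',round(np.degrees(np.arctan2(e[1],e[0]))%180,1),'z',np.round(np.percentile(P[:,2],[5,50,95]),4))
rect((Z>.022)&(Z<.06),(245,320,198,222),'level')
g=(hsv[...,0]>45)&(hsv[...,0]<85)&(hsv[...,1]>100)
rect(g,(245,320,198,222),'vial'); rect((Z>.012),(235,268,225,270),'small')
rect((Z>.04)&(Z<.085),(212,300,120,172),'tray')
rect((Z>.085),(190,214,125,160),'knob')
blue=(hsv[...,0]>95)&(hsv[...,0]<125)&(hsv[...,1]>120)&(Z>.02)
rect(blue,(380,410,110,215),'pipe')
rect((Z>.075),(380,420,110,215),'lever')
c=lambda s,u0,u1,v0,v1:cv2.resize(s['bgr'][v0:v1,u0:u1],(400,300),interpolation=cv2.INTER_CUBIC)
cv2.imwrite('pics/crop.png',np.vstack([np.hstack([c(b,235,335,180,255),c(b,365,445,155,215)]),np.hstack([c(b,185,245,120,165),c(a,80,180,205,280)])]))
W2=world(a);Z2=W2[...,2]
for n,(u0,u1,v0,v1) in {'knob2':(408,435,245,290),'lever2':(105,128,212,240)}.items():
    P=W2[v0:v1,u0:u1].reshape(-1,3);P=P[P[:,2]>.075];print(n,len(P),P.mean(0).round(4),P.min(0).round(4),P.max(0).round(4))
E
python3 m.py
```

```text
level 535 c [0.4344 0.0433] size [0.0266 0.1601] yaw long 94.3 z [0.0299 0.0367 0.0449]
vial 52 c [0.4369 0.0054] size [0.0113 0.0601] yaw long 94.9 z [0.0386 0.0426 0.0458]
small 257 c [0.3057 0.0866] size [0.1257 0.1073] yaw long 62.1 z [0.02   0.0254 0.0325]
tray 3213 c [0.6203 0.1183] size [0.2548 0.1112] yaw long 87.4 z [0.0565 0.0603 0.0641]
knob 191 c [0.4427 0.1706] size [0.4573 0.0402] yaw long 28.4 z [0.0863 0.1066 0.1212]
pipe 256 c [ 0.4283 -0.1743] size [0.1415 0.5445] yaw long 143.6 z [0.0453 0.0495 0.0536]
lever 320 c [ 0.3616 -0.1563] size [0.1184 0.4425] yaw long 133.8 z [0.0788 0.0949 1.1547]
knob2 507 [0.637  0.2637 0.106 ] [ 0.6062 -0.048   0.0808] [1.1301 0.2897 0.6016]
lever2 231 [ 0.4825 -0.3002  0.0985] [ 0.4375 -0.3228  0.0849] [ 1.1301 -0.048   0.6016]
```

View pics/crop.png

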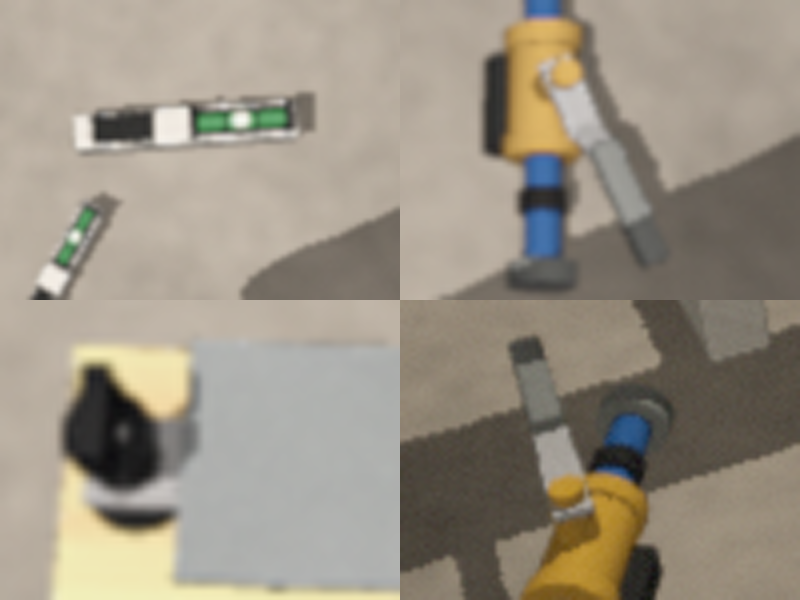

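The crop confirms the mid-sized level at (282,210), with its pad to the left (+y) and its vial to the right (−y). The valve lever is skewed about 25° from the pipe, with the hinge cap near top (398,169). Now I'll filter out missing depth and get the numbers.

```bash
cat > m2.py <<'E'
from h import *
b=snap('top');a=snap('scene')
def rect(s,mask,roi,name,zr):
    W=world(s);u0,u1,v0,v1=roi;m=np.zeros(mask.shape,bool);m[v0:v1,u0:u1]=True
    m&=mask&(s['depth']>.1)&(W[...,2]>zr[0])&(W[...,2]<zr[1]);P=W[m]
    c,sz,an=cv2.minAreaRect(P[:,:2].astype(np.float32)); 
    l=cv2.fitLine(P[:,:2].astype(np.float32),cv2.DIST_HUBER,0,.01,.01).ravel()
    print(name,len(P),'box c',np.round(c,4),'size',np.round(sz,4),'line yaw',round(np.degrees(np.arctan2(l[1],l[0]))%180,1),'mean',P.mean(0).round(4),'z',np.round(np.percentile(P[:,2],[5,50,95]),4))
    return P
for n,s in(('top',b),('scene',a)):
    h=cv2.cvtColor(s['bgr'],cv2.COLOR_BGR2HSV);al=np.ones(h.shape[:2],bool)
    blue=(h[...,0]>95)&(h[...,0]<125)&(h[...,1]>120);yel=(h[...,0]>12)&(h[...,0]<32)&(h[...,1]>120)
    T=n=='top'
    rect(s,blue,(380,410,110,215) if T else (95,150,228,345),n+' pipe',(.03,.07))
    rect(s,~yel,(380,420,150,215) if T else (100,140,210,262),n+' lever',(.08,.11))
    try:rect(s,yel,(380,420,150,215) if T else (105,140,225,290),n+' cap',(.08,.13))
    except Exception as e:print(e)
    rect(s,al,(212,295,120,172) if T else (280,400,255,305),n+' tray',(.045,.075))
    P=rect(s,al,(190,214,125,160) if T else (405,438,240,300),n+' knobbar',(.1,.13))
    rect(s,al,(235,335,195,225) if T else (245,325,215,250),n+' level',(.022,.05))
E
python3 m2.py
```

```text
top pipe 257 box c [ 0.5667 -0.2756] size [0.017  0.2356] line yaw 177.5 mean [ 0.5817 -0.2765  0.0498] z [0.0456 0.0499 0.0539]
top lever 250 box c [ 0.4943 -0.2948] size [0.1243 0.0182] line yaw 22.1 mean [ 0.4852 -0.2973  0.0925] z [0.0808 0.0952 0.1   ]
top cap 19 box c [ 0.5429 -0.2765] size [0.0095 0.014 ] line yaw 135.1 mean [ 0.5431 -0.2768  0.087 ] z [0.0834 0.0873 0.0908]
top tray 3058 box c [0.621  0.1255] size [0.2411 0.1119] line yaw 87.0 mean [0.6195 0.1245 0.0602] z [0.0565 0.0602 0.0638]
top knobbar 101 box c [0.6262 0.2708] size [0.0145 0.0409] line yaw 176.5 mean [0.6247 0.2695 0.1157] z [0.1034 0.1175 0.1214]
top level 534 box c [0.4342 0.0436] size [0.0269 0.16  ] line yaw 93.8 mean [0.4331 0.0434 0.0372] z [0.0305 0.0368 0.0446]
scene pipe 517 box c [ 0.5637 -0.2756] size [0.0205 0.2361] line yaw 177.8 mean [ 0.6095 -0.2751  0.0494] z [0.0435 0.0502 0.0528]
scene lever 355 box c [ 0.4963 -0.2947] size [0.1262 0.0178] line yaw 21.7 mean [ 0.4958 -0.2951  0.0914] z [0.0807 0.0958 0.099 ]
scene cap 58 box c [ 0.5458 -0.2754] size [0.0147 0.015 ] line yaw 1.5 mean [ 0.5467 -0.2751  0.087 ] z [0.0823 0.0877 0.0899]
scene tray 5296 box c [0.6215 0.1286] size [0.2315 0.1129] line yaw 89.5 mean [0.6255 0.1249 0.0605] z [0.0583 0.0606 0.0625]
scene knobbar 257 box c [0.6283 0.2706] size [0.0147 0.0423] line yaw 3.0 mean [0.6323 0.2685 0.1135] z [0.102  0.1164 0.12  ]
scene level 898 box c [0.412  0.0438] size [0.0762 0.1641] line yaw 94.7 mean [0.4398 0.0432 0.0346] z [0.0235 0.0354 0.0446]
```

```bash
python3 - <<'E'
from h import *
plan([.361,-.42,.2],-np.pi/2); plan([.458,-.273,.19],-np.pi/2)
E
```

```text
travel [ 0.1873 -0.1145  0.0388] turn [-0.0002  0.      0.1387] rows>= 4.277271266266813 3.4874007498377653
travel [ 0.3748 -0.2299  0.0514] turn [-0.0002  0.      0.1387] rows>= 8.492812189374296 3.4874007498377653
```

>>> apply_moves:
  claw: [-1, -1, -1, -1, -1]
  travel:
    - [0.187, -0.1145, 0.039]
    - [0.187, -0.1145, 0.039]
    - [0.187, -0.1145, 0.039]
    - [0.187, -0.1145, 0.039]
    - [0.187, -0.1145, 0.039]
  turn:
    - [0, 0, 0.139]
    - [0, 0, 0.139]
    - [0, 0, 0.139]
    - [0, 0, 0.139]
    - [0, 0, 0.139]

```text
t: 0.72
tcp_pos: [0.3621, -0.4139, 0.1988]
tool_rot: [1.0, 0.0, -0.001, -0.003]
force: [0.4, 0.1, 0.0]
finger_gap: 0.301
gripper_force: 0.0
```

>>> apply_moves:
  claw: [-1, -1, -1, -1, -1]
  travel:
    - [0.121, -0.184, 0]
    - [0.121, -0.184, 0]
    - [0.121, -0.184, 0]
    - [0.121, -0.184, 0]
    - [0.121, -0.184, 0]
  turn:
    - [0, 0, 0]
    - [0, 0, 0]
    - [0, 0, 0]
    - [0, 0, 0]
    - [0, 0, 0]

```text
t: 1.13
tcp_pos: [0.4597, -0.2684, 0.2002]
tool_rot: [1.0, 0.002, 0.0, -0.001]
force: [-1.1, -0.1, -0.7]
finger_gap: -0.003
gripper_force: 0.0
```

>>> apply_moves:
  claw: [-1, -1, -1, -1, -1]
  travel:
    - [0, 0, 0.05]
    - [0, 0, 0.1]
    - [0, 0, 0.156]
    - [0, 0, 0.156]
    - [0, 0, 0.156]
  turn:
    - [0, 0, 0]
    - [0, 0, 0]
    - [0, 0, 0]
    - [0, 0, 0]
    - [0, 0, 0]

```text
t: 1.55
tcp_pos: [0.4561, -0.2725, 0.073]
tool_rot: [1.0, -0.0, -0.003, -0.002]
force: [-0.7, 0.1, -0.1]
finger_gap: -0.001
gripper_force: 0.0
```

>>> apply_moves:
  claw: [-1, -1, -1, -1, -1]
  travel:
    - [0.002, 0.02, 0]
    - [0.009, 0.0375, 0]
    - [0.017, 0.052, 0]
    - [0.026, 0.066, 0]
    - [0.026, 0.066, 0]
  turn:
    - [0, 0, 0]
    - [0, 0, 0]
    - [0, 0, 0]
    - [0, 0, 0]
    - [0, 0, 0]

```text
t: 1.97
tcp_pos: [0.4816, -0.3316, 0.0795]
tool_rot: [1.0, -0.001, 0.004, 0.004]
force: [-0.5, -0.3, -0.1]
finger_gap: -0.001
gripper_force: 0.0
```

>>> apply_moves:
  claw: [-1, -1, -1, -1, -1]
  travel:
    - [0.012, 0.012, 0]
    - [0.025, 0.023, 0]
    - [0.04, 0.03, 0]
    - [0.055, 0.035, 0]
    - [0.06, 0.035, 0]
  turn:
    - [0, 0, 0]
    - [0, 0, 0]
    - [0, 0, 0]
    - [0, 0, 0]
    - [0, 0, 0]

```text
t: 2.38
tcp_pos: [0.5222, -0.3551, 0.078]
tool_rot: [1.0, 0.001, -0.005, -0.0]
force: [-20.3, -4.1, 10.7]
finger_gap: 0.001
gripper_force: 10.5
```

>>> apply_moves:
  claw: [-1, -1, -1, -1, -1]
  travel:
    - [0, 0, 0]
    - [0, 0, 0]
    - [-0.03, 0, 0]
    - [-0.03, 0, -0.05]
    - [-0.03, 0, -0.1]
  turn:
    - [0, 0, 0]
    - [0, 0, 0]
    - [0, 0, 0]
    - [0, 0, 0]
    - [0, 0, 0]

```text
t: 2.8
tcp_pos: [0.5, -0.3538, 0.1565]
tool_rot: [1.0, -0.001, -0.001, -0.001]
force: [0.7, -1.7, 0.1]
finger_gap: -0.004
gripper_force: 0.0
```

```bash
python3 - <<'E'
from h import *
st();a=snap('scene')
W=world(a);h=cv2.cvtColor(a['bgr'],cv2.COLOR_BGR2HSV)
m=(a['depth']>.1)&(W[...,2]>.083)&(W[...,2]<.103)&(h[...,1]<70)&(W[...,0]>.48)&(W[...,0]<.6)&(W[...,1]<-.26)&(W[...,1]>-.42)
P=W[m];print(len(P),cv2.minAreaRect(P[:,:2].astype(np.float32)),P.mean(0))
cv2.imwrite('pics/v.png',cv2.resize(a['bgr'][190:350,20:233],(640,480)))
plan([.4345,.0435,.12],np.radians(4.5))
E
```

```text
t 2.8
q [-7.9790e-01  6.0210e-01  1.5318e+00 -4.0000e-04  1.0110e+00  7.7550e-01]
tcp_pos [ 0.5    -0.3538  0.1565]
tool_rot [ 1.     -0.0012 -0.0013 -0.0011]
force [ 0.7488 -1.6854  0.0586]
finger_gap -0.0039
gripper_force 0.0
421 ((0.5434271693229675, -0.32848596572875977), (0.1218414455652237, 0.018114231526851654), 87.68533325195312) [ 0.54435957 -0.34880541  0.09460485]
travel [-0.0901 -0.503   0.0515] turn [ 4.000e-04 -6.000e-03  4.745e-01] rows>= 9.853453576015454 11.929632175535517
```

View pics/v.png

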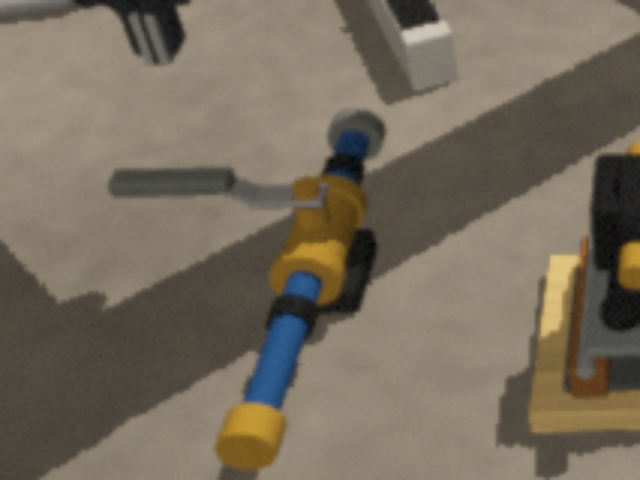

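The picture shows the lever pointing left from the neck at (325,195), square to the pipe. It measures 87.7° against a pipe at −2.3°, so the valve is shut. Next is the level.

>>> apply_moves:
  claw: [-1, -1, 0.3, 0.3, 0.3]
  travel:
    - [0, -0.25, 0]
    - [0, -0.25, 0]
    - [0, -0.25, 0]
    - [0, -0.25, 0]
    - [0, -0.25, 0]
  turn:
    - [0, 0, -0.175]
    - [0, 0, -0.175]
    - [0, 0, -0.175]
    - [0, 0, -0.175]
    - [0, 0, -0.175]

```text
t: 3.27
tcp_pos: [0.503, -0.1525, 0.1582]
tool_rot: [0.962, 0.274, 0.002, 0.002]
force: [1.6, -0.7, 0.1]
finger_gap: 0.418
gripper_force: 0.0
```

>>> apply_moves:
  claw: [0.3, 0.3, 0.3, 0.3, 0.3]
  travel:
    - [0.059, -0.253, 0]
    - [0.059, -0.253, 0]
    - [0.059, -0.253, 0]
    - [0.059, -0.253, 0]
    - [0.059, -0.253, 0]
  turn:
    - [0, 0, -0.175]
    - [0, 0, -0.175]
    - [0, 0, -0.175]
    - [0, 0, -0.175]
    - [0, 0, -0.175]

```text
t: 3.68
tcp_pos: [0.4382, 0.0442, 0.1578]
tool_rot: [0.852, 0.524, 0.003, 0.002]
force: [0.7, 0.9, -0.2]
finger_gap: 0.651
gripper_force: 0.0
```

>>> apply_moves:
  claw: [0.3, 0.3, 0.3, 0.3, 0.3]
  travel:
    - [0, 0, 0]
    - [0, 0, 0]
    - [0, 0, 0]
    - [0, 0, 0]
    - [0, 0, 0]
  turn:
    - [0, 0, -0.175]
    - [0, 0, -0.175]
    - [0, 0, -0.175]
    - [0, 0, -0.175]
    - [0, 0, -0.175]

```text
t: 4.1
tcp_pos: [0.4392, 0.0428, 0.1578]
tool_rot: [0.677, 0.736, 0.002, 0.003]
force: [-0.4, -0.2, 0.2]
finger_gap: 0.652
gripper_force: 0.0
```

```bash
python3 - <<'E'
from h import *
st();plan([.4345,.0435,.011],np.radians(4.5))
a=snap('scene');W=world(a)
m=(a['depth']>.1)&(W[...,2]>.03)&(W[...,2]<.05)&(abs(W[...,0]-.434)<.04)&(abs(W[...,1]-.043)<.1)
print(m.sum(),cv2.minAreaRect(W[m][:,:2].astype(np.float32)))
E
```

```text
t 4.1
q [-1.5700e-01  4.0660e-01  1.9603e+00 -3.0000e-04  7.6770e-01 -2.4020e-01]
tcp_pos [0.4392 0.0428 0.1578]
tool_rot [0.677  0.736  0.0018 0.003 ]
force [-0.4038 -0.2021  0.2177]
finger_gap 0.652
gripper_force 0.0
travel [ 0.0017 -0.007   0.1835] turn [0.0021 0.0006 0.0016] rows>= 3.5228716679173337 0.06811334079923914
675 ((0.4360705614089966, 0.04360729828476906), (0.028281845152378082, 0.16003350913524628), 4.58228063583374)
```

>>> apply_moves:
  claw: [0.3, 0.3, 0.3, 0.3, 0.3]
  travel:
    - [0.002, -0.006, 0.05]
    - [0.002, -0.006, 0.1]
    - [0.002, -0.006, 0.145]
    - [0.002, -0.006, 0.183]
    - [0.002, -0.006, 0.183]
  turn:
    - [0, 0, 0]
    - [0, 0, 0]
    - [0, 0, 0]
    - [0, 0, 0]
    - [0, 0, 0]

```text
t: 4.57
tcp_pos: [0.4312, 0.0441, 0.0052]
tool_rot: [0.68, 0.733, -0.002, -0.003]
force: [-0.4, 0.2, 0.5]
finger_gap: 0.651
gripper_force: 0.0
```

>>> apply_moves:
  claw: [-1, -1, -1, -1, -1]
  travel:
    - [0, 0, 0]
    - [0, 0, 0]
    - [0, 0, 0]
    - [0, 0, 0]
    - [0, 0, 0]
  turn:
    - [0, 0, 0]
    - [0, 0, 0]
    - [0, 0, 0]
    - [0, 0, 0]
    - [0, 0, 0]
  newtons: 50

```text
t: 4.98
tcp_pos: [0.4342, 0.0442, 0.0114]
tool_rot: [0.679, 0.734, 0.002, 0.002]
force: [-0.2, -1.1, 10.2]
finger_gap: 0.293
gripper_force: 51.1
```

>>> apply_moves:
  claw: [-1, -1, -1, -1, -1]
  travel:
    - [0, 0, 0]
    - [0, 0, -0.04]
    - [0, 0, -0.08]
    - [0, 0, -0.13]
    - [0, 0, -0.13]
  turn:
    - [0, 0, 0]
    - [0, 0, 0]
    - [0, 0, 0]
    - [0, 0, 0]
    - [0, 0, 0]

```text
t: 5.4
tcp_pos: [0.4361, 0.0441, 0.1193]
tool_rot: [0.679, 0.734, 0.004, 0.006]
force: [1.3, 0.8, -3.1]
finger_gap: 0.292
gripper_force: 50.9
```

```bash
python3 - <<'E'
from h import *
st();plan([.6205,.118,.115],np.radians(-2.5));plan([.6205,.118,.08],np.radians(-2.5))
a=snap('scene');W=world(a)
cv2.imwrite('pics/g.png',cv2.resize(a['bgr'][160:340,180:460],(784,504)))
E
```

```text
t 5.4
q [-1.5520e-01  4.7940e-01  2.0059e+00  1.0000e-04  6.4240e-01 -2.3340e-01]
tcp_pos [0.4361 0.0441 0.1193]
tool_rot [0.6789 0.7342 0.0039 0.0058]
force [ 1.2822  0.7978 -3.1259]
finger_gap 0.2924
gripper_force 50.8966
travel [0.0741 0.237  0.0083] turn [0.0044 0.0007 0.0388] rows>= 4.765801970518692 0.9808523209908866
travel [0.0742 0.2364 0.0521] turn [0.0044 0.0007 0.0388] rows>= 4.856949573473333 0.9808523209908866
```

View pics/g.png

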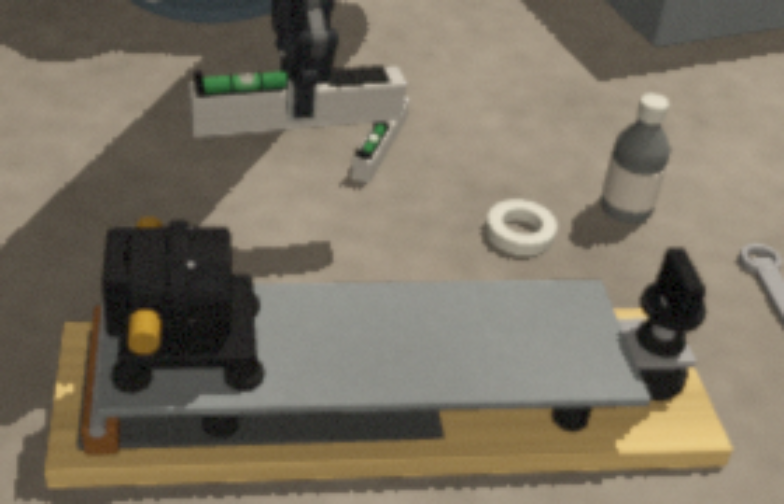

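The picture shows the mid level held level, with the vial at (240,82) and the pad at (360,76). The tray is clear from (260,340) to (620,340). Now I'll carry it over.

>>> apply_moves:
  claw: [-1, -1, -1, -1, -1]
  travel:
    - [0.015, 0.047, 0]
    - [0.03, 0.095, 0]
    - [0.044, 0.142, 0]
    - [0.059, 0.19, 0]
    - [0.074, 0.237, 0.002]
  turn:
    - [0, 0, 0.01]
    - [0, 0, 0.02]
    - [0, 0, 0.03]
    - [0, 0, 0.039]
    - [0, 0, 0.039]

```text
t: 5.87
tcp_pos: [0.6174, 0.1191, 0.1107]
tool_rot: [0.723, 0.691, -0.0, -0.0]
force: [0.1, -1.0, -3.9]
finger_gap: 0.295
gripper_force: 50.8
```

>>> apply_moves:
  claw: [-1, -1, -1, -1, -1]
  travel:
    - [0, 0, 0]
    - [0, 0, 0.015]
    - [0, 0, 0.03]
    - [0, 0, 0.04]
    - [0, 0, 0.04]
  turn:
    - [0, 0, 0]
    - [0, 0, 0]
    - [0, 0, 0]
    - [0, 0, 0]
    - [0, 0, 0]

```text
t: 6.28
tcp_pos: [0.6124, 0.1176, 0.0756]
tool_rot: [0.723, 0.691, -0.003, -0.003]
force: [-1.0, 0.3, -3.5]
finger_gap: 0.298
gripper_force: 51.0
```

```bash
python3 - <<'E'
from h import *
st();plan([.6205,.118,.072],np.radians(-2.5))
E
```

```text
t 6.2833
q [ 1.0900e-02  7.2890e-01  1.5459e+00 -1.0000e-04  8.7600e-01  5.6400e-02]
tcp_pos [0.6124 0.1176 0.0756]
tool_rot [ 0.723   0.6908 -0.0034 -0.0031]
force [-1.0442  0.262  -3.4941]
finger_gap 0.2979
gripper_force 51.0091
travel [0.0009 0.0102 0.0044] turn [-0.0029  0.0002 -0.0006] rows>= 0.21345888972468186 0.07533483966886831
```

>>> apply_moves:
  claw: [-1, -1, -1, -1, -1]
  travel:
    - [0, 0.006, 0]
    - [0, 0.006, 0.002]
    - [0, 0.006, 0.004]
    - [0, 0.006, 0.005]
    - [0, 0.006, 0.005]
  turn:
    - [0, 0, 0]
    - [0, 0, 0]
    - [0, 0, 0]
    - [0, 0, 0]
    - [0, 0, 0]

```text
t: 6.7
tcp_pos: [0.6216, 0.1178, 0.0756]
tool_rot: [0.723, 0.691, 0.0, 0.0]
force: [0.3, -0.0, -3.8]
finger_gap: 0.3
gripper_force: 51.1
```

>>> apply_moves:
  claw: [-1, -1, -1, -1]
  travel:
    - [0, 0, 0.002]
    - [0, 0, 0.004]
    - [0, 0, 0.004]
    - [0, 0, 0.004]
  turn:
    - [0, 0, 0]
    - [0, 0, 0]
    - [0, 0, 0]
    - [0, 0, 0]

```text
t: 7.03
tcp_pos: [0.6215, 0.118, 0.072]
tool_rot: [0.723, 0.691, -0.0, -0.0]
force: [-0.6, -0.4, -3.2]
finger_gap: 0.295
gripper_force: 51.1
```

>>> apply_moves:
  claw: [-1, -1, -1, -1, -1]
  travel:
    - [0, 0, 0.002]
    - [0, 0, 0.004]
    - [0, 0, 0.005]
    - [0, 0, 0.005]
    - [0, 0, 0.005]
  turn:
    - [0, 0, 0]
    - [0, 0, 0]
    - [0, 0, 0]
    - [0, 0, 0]
    - [0, 0, 0]

```text
t: 7.45
tcp_pos: [0.6219, 0.1185, 0.0694]
tool_rot: [0.723, 0.691, 0.0, 0.0]
force: [-2.2, 2.2, 5.4]
finger_gap: 0.295
gripper_force: 52.3
```

>>> apply_moves:
  claw: [0.1, 0.1, 0.1, 0.1, 0.1]
  travel:
    - [0, 0, 0]
    - [0, 0, 0]
    - [0, 0, -0.02]
    - [0, 0, -0.05]
    - [0, 0, -0.08]
  turn:
    - [0, 0, 0]
    - [0, 0, 0]
    - [0, 0, 0]
    - [0, 0, 0]
    - [0, 0, 0]

```text
t: 7.87
tcp_pos: [0.6212, 0.1176, 0.1318]
tool_rot: [0.723, 0.691, -0.001, -0.001]
force: [1.0, -1.0, 0.5]
finger_gap: 0.552
gripper_force: 0.0
```

>>> apply_moves:
  claw: [-1, -1, -1, -1, -1]
  travel:
    - [0, 0, 0]
    - [0.028, 0, 0]
    - [0.056, 0, 0]
    - [0.056, 0, 0]
    - [0.056, 0, 0]
  turn:
    - [0, 0, 0]
    - [0, 0, 0]
    - [0, 0, 0]
    - [0, 0, 0]
    - [0, 0, 0]

```text
t: 8.28
tcp_pos: [0.6234, 0.1635, 0.1316]
tool_rot: [0.722, 0.692, -0.0, 0.0]
force: [-0.2, -0.1, -0.7]
finger_gap: -0.001
gripper_force: 0.0
```

```bash
cat > lev.py <<'E'
from h import *
def look(name=None):
    a=snap('scene');W=world(a);h=cv2.cvtColor(a['bgr'],cv2.COLOR_BGR2HSV)
    m=(a['depth']>.1)&(W[...,2]>.085)&(W[...,2]<.115)&(abs(W[...,0]-.62)<.025)&(W[...,1]>.02)&(W[...,1]<.215)
    g=(h[...,0]>45)&(h[...,0]<85)&(h[...,1]>100)&(abs(W[...,0]-.62)<.03)&(abs(W[...,1]-.09)<.07)&(W[...,2]>.07)
    v,u=np.nonzero(g);print('level box',cv2.minAreaRect(W[m][:,:2].astype(np.float32)),'z',np.percentile(W[m][:,2],[5,50,95]).round(4),'green u',u.min(),u.max(),'v',v.min(),v.max())
    if name:
        c=a['bgr'][v.min()-12:v.max()+13,u.min()-15:u.max()+40];cv2.imwrite(name,cv2.resize(c,None,fx=7,fy=7,interpolation=cv2.INTER_CUBIC));print('crop origin',u.min()-15,v.min()-12)
    return a
E
python3 - <<'E'
from lev import *
st();look();plan([.6235,.163,.105],np.radians(-2.5))
E
```

```text
t 8.2833
q [ 8.3500e-02  6.7100e-01  1.4660e+00 -4.0000e-04  1.0047e+00  1.2660e-01]
tcp_pos [0.6234 0.1635 0.1316]
tool_rot [ 7.221e-01  6.918e-01 -2.000e-04  1.000e-04]
force [-0.2274 -0.1079 -0.7471]
finger_gap -0.0013
gripper_force 0.0
level box ((0.6233468055725098, 0.11740812659263611), (0.15993568301200867, 0.027074290439486504), 87.54203796386719) z [0.0869 0.0955 0.1046] green u 299 358 v 179 270
travel [0.0004 0.0001 0.0331] turn [-0.0002  0.0002 -0.0001] rows>= 0.6354819500664466 0.006808073348236799
```

>>> apply_moves:
  claw: [-1, -1, -1, -1, -1]
  travel:
    - [0, 0, 0.015]
    - [0, 0, 0.03]
    - [0, 0, 0.036]
    - [0, 0, 0.039]
    - [0, 0, 0.039]
  turn:
    - [0, 0, 0]
    - [0, 0, 0]
    - [0, 0, 0]
    - [0, 0, 0]
    - [0, 0, 0]

```text
t: 8.75
tcp_pos: [0.6228, 0.1621, 0.0993]
tool_rot: [0.723, 0.691, -0.001, -0.001]
force: [-1.1, -0.6, -0.1]
finger_gap: -0.004
gripper_force: 0.0
```

>>> apply_moves:
  claw: [-1, -1, -1, -1, -1]
  travel:
    - [0, 0, 0.003]
    - [0, 0, 0.005]
    - [0, 0, 0.006]
    - [0, 0, 0.006]
    - [0, 0, 0.006]
  turn:
    - [0, 0, 0]
    - [0, 0, 0]
    - [0, 0, 0]
    - [0, 0, 0]
    - [0, 0, 0]

```text
t: 9.17
tcp_pos: [0.6238, 0.1628, 0.0964]
tool_rot: [0.723, 0.691, 0.0, 0.0]
force: [-0.1, 0.4, -0.2]
finger_gap: -0.0
gripper_force: 0.0
```

>>> apply_moves:
  claw: [-1, -1, -1, -1, -1]
  travel:
    - [0, 0, 0.001]
    - [0, 0, 0.003]
    - [0, 0, 0.004]
    - [0, 0, 0.005]
    - [0, 0, 0.005]
  turn:
    - [0, 0, 0]
    - [0, 0, 0]
    - [0, 0, 0]
    - [0, 0, 0]
    - [0, 0, 0]

```text
t: 9.58
tcp_pos: [0.624, 0.1633, 0.0924]
tool_rot: [0.723, 0.691, 0.001, 0.0]
force: [-0.4, 2.7, 2.8]
finger_gap: -0.003
gripper_force: 1.7
```

>>> apply_moves:
  claw: [-1, -1, -1, -1, -1]
  travel:
    - [0, 0, 0.001]
    - [0, 0, 0.002]
    - [0, 0, 0.003]
    - [0, 0, 0.004]
    - [0, 0, 0.004]
  turn:
    - [0, 0, 0]
    - [0, 0, 0]
    - [0, 0, 0]
    - [0, 0, 0]
    - [0, 0, 0]

```text
t: 10.0
tcp_pos: [0.6241, 0.1633, 0.0915]
tool_rot: [0.723, 0.691, 0.001, 0.0]
force: [-3.4, 2.3, 14.8]
finger_gap: 0.0
gripper_force: 7.2
```

```bash
cat > bub.py <<'E'
from lev import *
def bubble(name=None):
    a=snap('scene'); hsv=cv2.cvtColor(a['bgr'],cv2.COLOR_BGR2HSV);W=world(a)
    # level axis from hinge-level geometry: approx centre line, vial centre at z~.095
    g=(hsv[...,0]>45)&(hsv[...,0]<85)&(hsv[...,1]>90)
    roi=np.zeros_like(g);roi[245:300,230:345]=1;g&=roi
    v,u=np.nonzero(g);print('green u',u.min(),u.max(),'v',v.min(),v.max())
    u0,v0=u.min()-15,v.min()-12
    c=a['bgr'][v0:v.max()+13,u0:u.max()+30]
    if name: cv2.imwrite(name,cv2.resize(c,None,fx=6,fy=6,interpolation=cv2.INTER_CUBIC));print('origin',u0,v0,c.shape)
    r=int(round(v.mean()))
    for rr in(r-1,r,r+1): print(rr,[f"{x}" for x in a['bgr'][rr,u.min()-4:u.max()+5].min(1)])
    return a
E
python3 -c "
from bub import *
import os
a=bubble('pics/b1.png');print(pix(a,[.6195,.118-.039,.1]))"
```

```text
green u 239 335 v 245 285
origin 224 233 (65, 141, 3)
267 ['25', '17', '23', '24', '27', '23', '25', '32', '19', '29', '32', '27', '27', '22', '25', '26', '29', '24', '22', '25', '21', '31', '18', '34', '31', '32', '27', '21', '18', '14', '16', '19', '16', '23', '17', '17', '28', '46', '79', '82', '84', '84', '83', '90', '130', '143', '150', '150', '147', '149', '151', '150', '152', '150', '152', '148', '149', '146', '106', '103', '91', '49', '11', '25', '28', '51', '62', '62', '63', '65', '59', '62', '82', '101', '142', '163', '161', '185', '188', '174', '126', '82', '69', '66', '62', '65', '65', '63', '55', '65', '71', '64', '65', '66', '65', '67', '66', '65', '65', '52', '25', '26', '42', '98', '113']
268 ['18', '27', '19', '27', '21', '14', '27', '23', '22', '23', '20', '23', '24', '18', '27', '30', '22', '23', '23', '24', '30', '25', '20', '28', '28', '19', '12', '23', '18', '12', '17', '26', '26', '26', '21', '22', '21', '34', '75', '79', '82', '81', '86', '100', '139', '147', '146', '150', '149', '148', '149', '151', '149', '148', '150', '149', '148', '144', '102', '103', '101
[... 256 characters left out ...]
'30', '78', '105']
269 ['23', '25', '23', '26', '24', '20', '22', '28', '27', '25', '29', '20', '20', '17', '29', '28', '14', '25', '24', '15', '28', '26', '27', '20', '17', '24', '32', '26', '20', '20', '15', '17', '21', '23', '13', '23', '20', '33', '71', '80', '79', '81', '89', '127', '143', '148', '147', '147', '149', '148', '149', '149', '149', '150', '147', '149', '147', '137', '101', '109', '107', '57', '31', '26', '28', '41', '46', '47', '51', '48', '50', '52', '63', '76', '76', '76', '64', '96', '98', '86', '70', '57', '53', '49', '51', '52', '55', '43', '35', '50', '55', '52', '49', '50', '47', '52', '53', '54', '46', '39', '20', '29', '33', '68', '106']
[316.04445934 265.21108613]
```

View pics/b1.png

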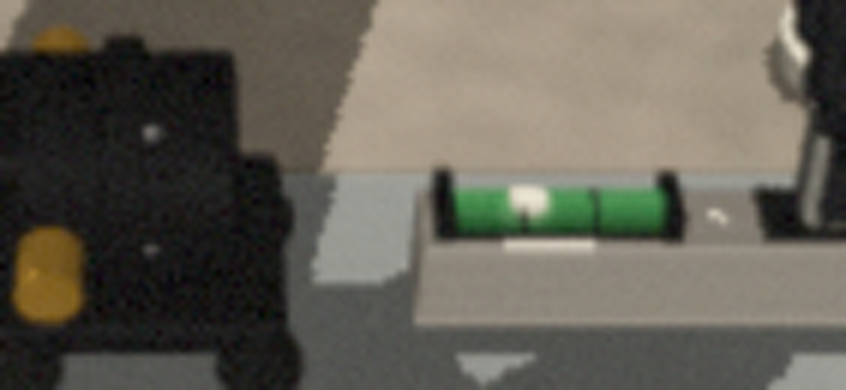

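The bubble is at crop x 529 against a vial middle of 560 (line at 594, holders at 440 and 675). That is about −9.9 mm, a slope of −0.028 rad, so the knob needs about 0.94 rad clockwise. The TCP height gives the same tilt. On to the knob.

>>> apply_moves:
  claw: [-1, -1, 0.1, 0.1, 0.1]
  travel:
    - [0, 0, -0.04]
    - [0, 0, -0.085]
    - [0.045, 0, -0.085]
    - [0.09, 0, -0.085]
    - [0.134, -0.002, -0.085]
  turn:
    - [0, 0, 0]
    - [0, 0, -0.03]
    - [0, 0, -0.07]
    - [0, 0, -0.11]
    - [0, 0, -0.14]

```text
t: 10.47
tcp_pos: [0.6277, 0.2698, 0.1576]
tool_rot: [0.553, 0.833, 0.0, 0.001]
force: [0.8, -1.0, -0.3]
finger_gap: 0.419
gripper_force: 0.0
```

>>> apply_moves:
  claw: [0.1, 0.1, 0.1, 0.1, 0.1]
  travel:
    - [0, 0, 0]
    - [0, 0, 0]
    - [0, 0, 0]
    - [0, 0, 0]
    - [0, 0, 0]
  turn:
    - [0, 0, -0.18]
    - [0, 0, -0.18]
    - [0, 0, -0.18]
    - [0, 0, -0.18]
    - [0, 0, -0.18]

```text
t: 10.88
tcp_pos: [0.6264, 0.2693, 0.156]
tool_rot: [0.298, 0.955, -0.001, -0.0]
force: [0.5, -0.6, 0.3]
finger_gap: 0.549
gripper_force: 0.0
```

>>> apply_moves:
  claw: [0.1, 0.1, 0.1, 0.1, 0.1]
  travel:
    - [0, 0, 0]
    - [0, 0, 0]
    - [0, 0, 0]
    - [0, 0, 0]
    - [0, 0, 0]
  turn:
    - [0, 0, -0.18]
    - [0, 0, -0.18]
    - [0, 0, -0.18]
    - [0, 0, -0.18]
    - [0, 0, -0.18]

```text
t: 11.3
tcp_pos: [0.6265, 0.269, 0.156]
tool_rot: [0.02, 1.0, -0.001, -0.001]
force: [-0.6, 0.8, -0.4]
finger_gap: 0.552
gripper_force: 0.0
```

```bash
python3 - <<'E'
from h import *
st();a=snap('scene');W=world(a)
for zr in((.105,.13),(.112,.13)):
    m=(a['depth']>.1)&(W[...,2]>zr[0])&(W[...,2]<zr[1])&(abs(W[...,0]-.627)<.04)&(abs(W[...,1]-.27)<.03)
    P=W[m];c,sz,an=cv2.minAreaRect(P[:,:2].astype(np.float32));print(len(P),c,sz,an,np.percentile(P[:,2],[50,95]))
plan([.627,.2707,.095],np.radians(87.5))
E
```

```text
t 11.3
q [ 0.2426  0.687   1.3437 -0.0014  1.1126 -1.288 ]
tcp_pos [0.6265 0.269  0.156 ]
tool_rot [ 1.980e-02  9.998e-01 -8.000e-04 -7.000e-04]
force [-0.5509  0.7656 -0.4351]
finger_gap 0.5524
gripper_force 0.0
220 (0.6281027793884277, 0.2710264325141907) (0.014190182089805603, 0.041378170251846313) 86.74600219726562 [0.11741592 0.11982117]
165 (0.6280821561813354, 0.2710169553756714) (0.013926076702773571, 0.04140052944421768) 86.01805877685547 [0.11835324 0.11995847]
travel [-0.0006  0.0022  0.0763] turn [-0.0005 -0.0004  0.0014] rows>= 1.4641851103696586 0.03796489943024196
```

>>> apply_moves:
  claw: [0.1, 0.1, 0.1, 0.1, 0.1]
  travel:
    - [-0.002, 0.0025, 0.025]
    - [-0.002, 0.0025, 0.05]
    - [-0.002, 0.0025, 0.074]
    - [-0.002, 0.0025, 0.074]
    - [-0.002, 0.0025, 0.074]
  turn:
    - [0, 0, 0]
    - [0, 0, 0]
    - [0, 0, 0]
    - [0, 0, 0]
    - [0, 0, 0]

```text
t: 11.77
tcp_pos: [0.6274, 0.2711, 0.0961]
tool_rot: [0.023, 1.0, -0.001, -0.002]
force: [-0.1, -0.3, 0.1]
finger_gap: 0.547
gripper_force: 0.0
```

>>> apply_moves:
  claw: [-1, -1, -1, -1, -1]
  travel:
    - [0, 0, 0]
    - [0, 0, 0]
    - [0, 0, 0]
    - [0, 0, 0]
    - [0, 0, 0]
  turn:
    - [0, 0, 0]
    - [0, 0, 0]
    - [0, 0, 0]
    - [0, 0, 0]
    - [0, 0, 0]
  newtons: 70

```text
t: 12.18
tcp_pos: [0.6296, 0.2719, 0.0995]
tool_rot: [0.022, 1.0, 0.0, 0.002]
force: [0.2, -0.0, 5.8]
finger_gap: 0.144
gripper_force: 70.2
```

>>> apply_moves:
  claw: [-1, -1, -1, -1, -1]
  travel:
    - [0, 0, 0]
    - [0, 0, 0]
    - [0, 0, 0]
    - [0, 0, 0]
    - [0, 0, 0]
  turn:
    - [0, 0, 0.02]
    - [0, 0, 0.04]
    - [0, 0, 0.06]
    - [0, 0, 0.08]
    - [0, 0, 0.08]

```text
t: 12.6
tcp_pos: [0.6295, 0.2714, 0.0995]
tool_rot: [0.148, 0.989, -0.0, 0.001]
force: [-1.2, -2.0, 5.7]
finger_gap: 0.142
gripper_force: 70.5
```

>>> apply_moves:
  claw: [-1, -1, -1, -1, -1]
  travel:
    - [0, 0, 0]
    - [0, 0, 0]
    - [0, 0, 0]
    - [0, 0, 0]
    - [0, 0, 0]
  turn:
    - [0, 0, 0.025]
    - [0, 0, 0.05]
    - [0, 0, 0.08]
    - [0, 0, 0.11]
    - [0, 0, 0.11]

```text
t: 13.02
tcp_pos: [0.6293, 0.2707, 0.0995]
tool_rot: [0.316, 0.949, -0.001, 0.001]
force: [-0.6, -2.4, 7.0]
finger_gap: 0.147
gripper_force: 70.5
```

>>> apply_moves:
  claw: [-1, -1, -1, -1, -1]
  travel:
    - [0, 0, 0]
    - [0, 0, 0]
    - [0, 0, 0]
    - [0, 0, 0]
    - [0, 0, 0]
  turn:
    - [0, 0, 0.025]
    - [0, 0, 0.05]
    - [0, 0, 0.08]
    - [0, 0, 0.11]
    - [0, 0, 0.11]

```text
t: 13.43
tcp_pos: [0.6288, 0.2701, 0.0995]
tool_rot: [0.475, 0.88, -0.001, 0.001]
force: [-1.8, -4.0, 7.1]
finger_gap: 0.142
gripper_force: 70.5
```

>>> apply_moves:
  claw: [0.1, 0.1, 0.1, 0.1, 0.1]
  travel:
    - [0, 0, 0]
    - [0, 0, 0]
    - [0, 0, 0]
    - [0, 0, -0.04]
    - [0, 0, -0.08]
  turn:
    - [0, 0, 0]
    - [0, 0, 0]
    - [0, 0, 0]
    - [0, 0, 0]
    - [0, 0, 0]

```text
t: 13.85
tcp_pos: [0.6265, 0.2715, 0.1592]
tool_rot: [0.474, 0.881, -0.002, -0.003]
force: [0.5, 0.0, 0.3]
finger_gap: 0.548
gripper_force: 0.0
```

```bash
python3 - <<'E'
from h import *
st();a=snap('scene');W=world(a)
m=(a['depth']>.1)&(W[...,2]>.112)&(W[...,2]<.135)&(abs(W[...,0]-.627)<.04)&(abs(W[...,1]-.27)<.03)
P=W[m];c,sz,an=cv2.minAreaRect(P[:,:2].astype(np.float32));print(len(P),c,sz,an,np.percentile(P[:,2],[50,95]))
m=(a['depth']>.1)&(W[...,2]>.085)&(W[...,2]<.115)&(abs(W[...,0]-.62)<.03)&(W[...,1]>.03)&(W[...,1]<.215)
print('level',cv2.minAreaRect(W[m][:,:2].astype(np.float32)))
cv2.imwrite('pics/k.png',cv2.resize(a['bgr'][200:320,200:460],(780,360)))
plan([.623,.163,.15],np.radians(-2.5))
E
```

```text
t 13.85
q [ 2.4540e-01  6.8640e-01  1.3344e+00  5.0000e-04  1.1278e+00 -3.3810e-01]
tcp_pos [0.6265 0.2715 0.1592]
tool_rot [ 0.4739  0.8806 -0.0022 -0.0028]
force [0.5398 0.0144 0.2606]
finger_gap 0.5477
gripper_force 0.0
158 (0.6281929016113281, 0.27127036452293396) (0.013872668147087097, 0.04203792288899422) 32.976524353027344 [0.11831478 0.12032268]
level ((0.6230714321136475, 0.11615067720413208), (0.1596873551607132, 0.02919570915400982), 88.04345703125)
travel [-0.1087 -0.0852  0.0228] turn [ 3.100e-03 -1.000e-04  1.997e-01] rows>= 2.685459347480977 5.021136711393225
```

View pics/k.png

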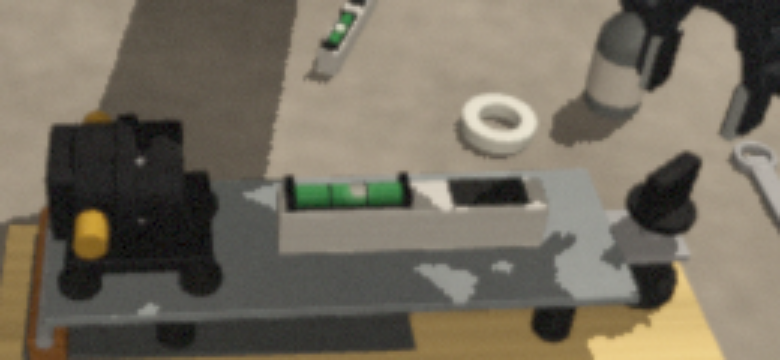

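The picture shows the level standing along the tray with its bubble near the middle, at (355,190), and the knob bar turned about 54° (now at (670,185)). Next I press again.

>>> apply_moves:
  claw: [-1, -1, -1, -1, -1]
  travel:
    - [-0.03, -0.025, 0]
    - [-0.065, -0.05, 0]
    - [-0.11, -0.086, 0]
    - [-0.11, -0.086, 0.02]
    - [-0.11, -0.086, 0.02]
  turn:
    - [0, 0, 0.04]
    - [0, 0, 0.08]
    - [0, 0, 0.12]
    - [0, 0, 0.16]
    - [0, 0, 0.197]

```text
t: 14.32
tcp_pos: [0.6182, 0.1574, 0.1436]
tool_rot: [0.723, 0.691, -0.002, -0.001]
force: [-0.9, -0.1, -1.2]
finger_gap: -0.004
gripper_force: 0.0
```

```bash
python3 - <<'E'
from h import *
st();plan([.623,.161,.103],np.radians(-2.5))
E
```

```text
t 14.3167
q [ 7.4600e-02  6.4920e-01  1.4727e+00 -2.0000e-04  1.0238e+00  1.2030e-01]
tcp_pos [0.6182 0.1574 0.1436]
tool_rot [ 0.723   0.6908 -0.0016 -0.0012]
force [-0.8939 -0.0767 -1.1855]
finger_gap -0.0037
gripper_force 0.0
travel [0.0047 0.0059 0.0507] turn [-0.0013  0.0002 -0.0006] rows>= 0.9834389015783578 0.035894106114762826
```

>>> apply_moves:
  claw: [-1, -1, -1, -1, -1]
  travel:
    - [0.003, 0.003, 0]
    - [0.003, 0.003, 0.02]
    - [0.003, 0.003, 0.04]
    - [0.003, 0.003, 0.046]
    - [0.003, 0.003, 0.046]
  turn:
    - [0, 0, 0]
    - [0, 0, 0]
    - [0, 0, 0]
    - [0, 0, 0]
    - [0, 0, 0]

```text
t: 14.73
tcp_pos: [0.6213, 0.1634, 0.1074]
tool_rot: [0.719, 0.695, -0.001, -0.001]
force: [-0.6, -0.3, 0.3]
finger_gap: 0.0
gripper_force: 0.0
```

>>> apply_moves:
  claw: [-1, -1, -1, -1, -1]
  travel:
    - [0, 0, 0.002]
    - [0, 0, 0.005]
    - [0, 0, 0.008]
    - [0, 0, 0.009]
    - [0, 0, 0.009]
  turn:
    - [0, 0, 0]
    - [0, 0, 0]
    - [0, 0, 0]
    - [0, 0, 0]
    - [0, 0, 0]

```text
t: 15.15
tcp_pos: [0.6228, 0.1632, 0.1025]
tool_rot: [0.719, 0.694, 0.001, 0.0]
force: [0.4, 1.4, 2.0]
finger_gap: 0.0
gripper_force: 1.1
```

>>> apply_moves:
  claw: [-1, -1, -1, -1, -1]
  travel:
    - [0, 0, 0.001]
    - [0, 0, 0.003]
    - [0, 0, 0.004]
    - [0, 0, 0.005]
    - [0, 0, 0.005]
  turn:
    - [0, 0, 0]
    - [0, 0, 0]
    - [0, 0, 0]
    - [0, 0, 0]
    - [0, 0, 0]

```text
t: 15.57
tcp_pos: [0.6228, 0.1632, 0.0991]
tool_rot: [0.72, 0.694, 0.001, 0.0]
force: [-0.6, 3.1, 7.8]
finger_gap: -0.002
gripper_force: 4.0
```

>>> apply_moves:
  claw: [-1, -1, -1, -1, -1]
  travel:
    - [0, 0, 0.001]
    - [0, 0, 0.002]
    - [0, 0, 0.002]
    - [0, 0, 0.002]
    - [0, 0, 0.002]
  turn:
    - [0, 0, 0]
    - [0, 0, 0]
    - [0, 0, 0]
    - [0, 0, 0]
    - [0, 0, 0]

```text
t: 15.98
tcp_pos: [0.6228, 0.1633, 0.0989]
tool_rot: [0.72, 0.694, 0.001, 0.001]
force: [-2.5, 2.2, 15.2]
finger_gap: 0.0
gripper_force: 7.2
```

>>> apply_moves:
  claw: [-1, -1, -1, -1, -1]
  travel:
    - [0, 0, 0]
    - [0, 0, 0]
    - [0, 0, 0]
    - [0, 0, 0]
    - [0, 0, 0]
  turn:
    - [0, 0, 0]
    - [0, 0, 0]
    - [0, 0, 0]
    - [0, 0, 0]
    - [0, 0, 0]

```text
t: 16.4
tcp_pos: [0.6228, 0.1633, 0.0989]
tool_rot: [0.719, 0.695, 0.001, 0.001]
force: [-4.1, 2.6, 14.8]
finger_gap: 0.001
gripper_force: 7.2
```

```bash
python3 - <<'E'
from h import *
a=snap('scene');cv2.imwrite('pics/b2.png',cv2.resize(a['bgr'][240:300,270:390],(792,396),interpolation=cv2.INTER_CUBIC))
W=world(a);h=cv2.cvtColor(a['bgr'],cv2.COLOR_BGR2HSV)
for n,b in(('lever',(.48,.6,-.42,-.285)),):
    m=(a['depth']>.1)&(W[...,2]>.083)&(W[...,2]<.103)&(h[...,1]<70)&(W[...,0]>b[0])&(W[...,0]<b[1])&(W[...,1]>b[2])&(W[...,1]<b[3]);print(cv2.minAreaRect(W[m][:,:2].astype(np.float32)))
E
```

```text
((0.542531430721283, -0.3433595895767212), (0.09280628710985184, 0.017429791390895844), 88.59151458740234)
```

View pics/b2.png

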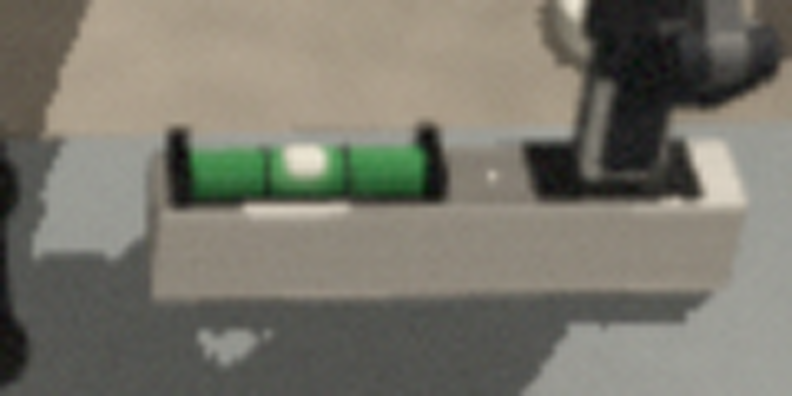

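The bubble at x 305 sits midway between its lines at 266 and 345. The tray is seated, since force rose stiffly to 15 N with almost no travel, and the valve lever is still square. Handing in.

```bash
python3 -c "
from station import manip
print(manip.sign_off())"
```

```text
the job is handed in; nothing more can be done
None
```

I handed the job in with the valve shut square to the pipe, the bubble midway between its lines, and the gripper holding the level down at about 15 N on the seated tray; sign-off gave no verdict, so the result itself is not confirmed.

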